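# Lift the snug weight off a pressure cooker with its hook

## Task

The valve weight of the pressure cooker has to come off for washing: take the wooden-handled lifter, hook its fork under the head of the weight, pull the weight up off the vent pipe and stand it gently, upright, in the middle of the small blue saucer. Never touch the weight with the gripper and do not let it tip over. Then stand the lifter upright on its fork on the worktop again, clear of the saucer, without having shifted the glass or the teaspoon.

Things in the scene. Friction and masses are not known exactly. Their poses are not given: they have to be found in the camera images.
- cooker: Small aluminium pressure cooker with black handles, fixed, 170 mm across the lid rim; origin under its centre on the worktop, z up. The long handle points along its -y (tip 228 mm from the axis, top at z 95 mm). The domed steel lid rises from z 94 mm at the rim to a brass nut on the axis; a small brass and red safety plug on the lid stays below z 112 mm.
- seat (a point): Centre of the flat top of the brass nut (26 mm wide) on the cooker's lid, z 116 mm over the worktop: the weight's underside starts on it. A vent pipe 11 mm thick stands 15 mm above it, with two sprung beads in its sides that clip the weight on.
- weight: Loose valve weight, about 0.11 kg, round about its z; origin at the centre of its underside. Steel body 28 mm in diameter from z 0 to 21 mm; over it a dark head 48 mm in diameter (underside z 21 mm at the body, 23 at the edge; top z 40). Clipped on the vent pipe: an upward pull of about 8 to 12 N pops it off after some 2 mm, and it is clear of the pipe after 15 mm; then it just rests on the fork.
- lifter_grip (a point): Centre of the wooden handle of the loose lifter (0.16 kg), which starts upright on its fork on the worktop. Axes are the lifter's: z up the handle, x the way the prongs point. The handle is 28 mm along x, 22 along y (grip here), 28 up and down from the point. Below it a steel C-hook: bar, upright strip 28 to 34 mm behind the axis, fork; throat 37 mm high between fork and bar.
- lifter_fork (a point): Point on the lifter straight below the handle's centre (76 mm), level with the underside of its flat fork, axes as the grip's. Fork 5 mm thick, 54 mm wide over all; its two prongs end 25 mm ahead (+x) of this point, and the open slot between them is 34 mm wide and closed 20 mm behind it. When hooked with the weight's axis through this point, the weight is centred in the slot.
- saucer: Small loose blue ceramic saucer, 104 mm in diameter, 0.18 kg; origin at the centre of its underside, z up. Its flat floor, 64 mm in diameter, is at z 5 mm; the rim is at z 12 mm.
- glass: Loose clear drinking glass, 79 mm in diameter, 90 mm high, standing on the front strip of the worktop by the gas hob; origin under its centre. To be left alone.
- teaspoon: Loose steel teaspoon, 130 mm long, 26 mm wide, 11 mm high, lying on the worktop in front of the cooker, its length along its x; origin under its middle. To be left alone.
Not all that is in view belongs to the job. Of the things shaped like the weight, the steel one is meant.

How it is judged (in metres and radians):
On the way, in this order (a step that is already met when the one before it is completed fails the run):
1. the weight has popped off the vent pipe and hangs on the lifter's fork, at least 25 mm above its seat (z of weight in the frame of cooker above 0.141 m and contact force between weight and lifter above 0.3 N), for 0.2 s.
2. the weight stands upright on the saucer, free of the lifter (horizontal distance between weight and saucer below 0.03 m and z of weight in the frame of saucer between 0.002 and 0.0085 m and angle between weight's own z axis and vertical below 0.15 rad and contact force between weight and lifter below 0.05 N), for 0.2 s.
At the end, for the whole second after the job is handed in: The weight stands upright (within 0.15 rad) on the saucer's floor, within 30 mm of its centre, at rest and free of the lifter; the lifter stands upright on its fork (within 0.1 rad) flat on the worktop, clear of the saucer and released (all of step 2 and contact force between weight and the fingers below 0.05 N and linear speed of weight below 0.03 m/s and horizontal distance between lifter_grip and saucer above 0.075 m and angle between lifter_grip's own z axis and vertical below 0.1 rad and height (world z) of lifter_grip between 0.07 and 0.08 m); the robot touches nothing.
It fails at once if the gripper or arm touches the weight (contact force between any of the fingers, the arm and weight above 0.5 N).
It fails at once if the weight tips over (0.6 rad) (angle between weight's own z axis and vertical above 0.6 rad).
It fails at once if the weight is banged down on the saucer (over 25 N) (contact force between weight and saucer above 25 N).
It fails at once if the glass or the teaspoon is shifted by more than 30 mm (distance of any of glass, teaspoon from where it was at the start of the episode above 0.03 m).
It also fails if it takes over 58 s, if anything falls off the work surface, if the arm or the gripper's body presses on something with over 40 N, if the wrist force passes 120 N, or if a joint passes its speed limit or range.

## Robot

A 6-joint arm with a two-finger parallel gripper is mounted at the origin on a cart in front of the work surface, level with it; the furniture and walls round the work are solid. World frame = base frame: x ahead of the robot, y to its left, z up, the work surface at z = 0. Lengths are in m, angles in degrees, forces in N, time in s.
With the tool pointing down it reaches from about 0.3 to 0.75 m from the base axis. Payload 8.5 kg.
Tool frame: the origin (TCP) lies on the mounting face of the last link; the fingertips stand 173 mm ahead of it and the grasp point (between the pads) lies ahead of it (robot.pinch_z is the z of the grasp point in the tool frame, in m); z points along the fingers, y is the line along which they close (so a half turn about z gives the same grasp; the last joint's range is limited). The gripper opens to 85 mm and grips with 20 to 120 N. Pads are 22 mm wide; open, the fingers measure 114 mm over their backs; the gripper's body (76 mm by 85 mm) begins 54 mm behind the grasp point. The pads swing forward as they close: fully open they stand 13 mm farther back than shut.
Start: joints at [-78.971, 21.807, 74.336, -0, 83.858, -12.336], TCP at [0.218, -0.505, 0.405] pointing down, gripper open.
Joint ranges: [-178.18, 178.18], [-50.72, 133.34], [12.68, 142.11], [-81.47, 261.47], [9.98, 163.14], [-165.26, 165.26]. Speed limits (degrees/s): [136.94, 136.94, 180, 180, 180, 180].

## Interface

Orientations are given as [roll, pitch, yaw] about the fixed x, y, z axes, in that order (R = Rz(yaw) Ry(pitch) Rx(roll)).
In Python, from bench import robot gives the robot as it stands.
- The arm moves only by the tool step_arm, never from a script. Its argument "increments" is one flat list of numbers, 7 for each row, row after row: the shift along the tool's x, y, z in m, then the turn, a rotation vector about the tool's x, y, z in degrees, then the opening in per cent of the stroke, from 0 (shut) to 100 (fully open). In form: [dx, dy, dz, wx, wy, wz, claw, dx, dy, dz, wx, wy, wz, claw, ...]. A call has 1 to 12 rows; each row shifts and turns the commanded pose from where the row before left it, along the tool's axes as they then stand; what a row does not reach is not made up. A row lasts 1/8 s, in which the tool goes at most 62.5 mm and 10.7 degrees, less where a joint would pass 70% of its speed; a pose out of reach is approached as far as the arm can. A call is refused whole if a number of a shift passes 0.0625 or a number of a turn 10.7, either way. A call with a gripper value outside its range is refused whole. The fingers move at their own pace and stop on an object; "squeeze" is the grip in N (left out, the last holds). Time passes only in rows, so rows that do not move let the fingers close. It gives the time, the measured TCP pose, the force, the opening and the grip force at its end, in the units of the state.
- robot.get_obs(): the state, without advancing time (a new reading comes with each control period).
- robot.get_image(name): name is "scene" or "top" or "wrist"; returns the picture (400x640x3 uint8, red, green, blue); there is no depth.
- robot.get_calibration(name): a dict with "K" (3x3 intrinsics, pixels), "rvec" (rotation vector, rad) and "tvec" (3), from world to camera coordinates, as OpenCV has them. Camera axes: x right, y down, z forward; pixel columns grow to the right and rows downward; lengths in m; the calibration is good to about 2 mm. A picture is of the moment at which its call begins: read the wrist's pose just before it. get_calibration takes no time and is no camera call; for the wrist camera it gives the pose at the moment of the call.
- robot.close_job(): hands the job in; it is judged then, once.
The state is a dict: "time_s": time; "q": joint angles; "qvel": joint speeds; "joint_torque": joint torques, N m; "tool_pos": TCP position; "ee_rot": TCP orientation; "wrist_force": force on the tool from outside, world axes, zero at the start; "wrist_torque": the same for the moment, N m; "width": finger opening in m; "grasp_force": force on a finger pad.
Only numpy, scipy, OpenCV 4.12 (cv2) and the standard library are available. Lean on these libraries where they do the work, as an engineer would, in place of code of your own. Each camera call takes 0.05 s, during which the arm holds its last target. There are 200 camera calls.

## Working session

There is one attempt and no reset: what is moved stays moved. The work goes in short steps, Python scripts to look and compute and a tool call to move; the robot and the scene stay as the last step left them, time stands still between calls to the robot, and variables do not carry over. Pictures are saved under pics/ and viewed, at most 10 in all, crops included, and the job is handed in when it is done.

Besides the shell and the picture viewer there is one more tool, called as name(argument=value, ...) on one line, values as JSON. step_arm: Moves the arm, as the interface text tells. Its arguments: {"type":"object","properties":{"increments":{"type":"array"},"squeeze":{"type":"number"}},"required":["increments"]}

```bash
mkdir -p pics
python3 - <<'E'
from bench import robot
import cv2
o=robot.get_obs();print(o['time_s'],o['tool_pos'],o['ee_rot'],o['width'],robot.pinch_z)
for n in ('scene','top'):
    cv2.imwrite(f'pics/{n}0.png',robot.get_image(n)[...,::-1]);c=robot.get_calibration(n);print(n,c)
E
```

```text
0.0 [ 0.21812618 -0.50485361  0.40407415] [-1.79914327e+02 -1.84715804e-02  2.33663934e+01] 0.08562885574122076 0.1547
scene {'K': array([[500.08263305,   0.        , 314.43907325],
       [  0.        , 500.08263305, 200.20970004],
       [  0.        ,   0.        ,   1.        ]]), 'rvec': array([ 0.83062047, -2.41671267,  1.26592705]), 'tvec': array([0.44194926, 0.27930316, 0.97008782])}
top {'K': array([[489.97048597,   0.        , 314.38356198],
       [  0.        , 489.97048597, 188.75389122],
       [  0.        ,   0.        ,   1.        ]]), 'rvec': array([ 2.11796779, -2.13138165,  0.17873854]), 'tvec': array([4.55407761e-04, 5.58432720e-01, 1.11577949e+00])}
```

View pics/scene0.png

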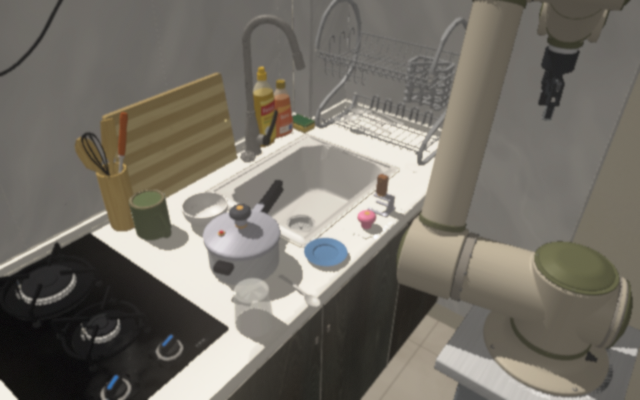

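View pics/top0.png

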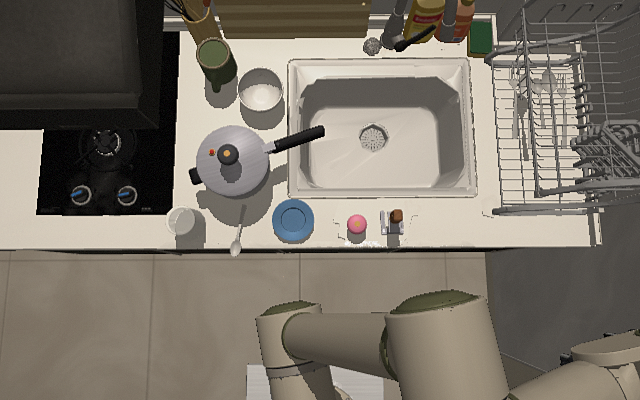

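Top view: the weight on the cooker is at about (228,154), the saucer at (293,221), the glass at (181,221), the teaspoon at (239,232), the pink decoy at (357,224) and the lifter's wooden handle at (396,215).

```bash
cat > h.py <<'E'
import numpy as np,cv2
from bench import robot
from scipy.spatial.transform import Rotation as R
def cam(n):
    c=robot.get_calibration(n);return c['K'],np.array(c['rvec']),np.array(c['tvec'])
def ray(n,uv,z,c=None):
    K,r,t=c or cam(n);Rm=cv2.Rodrigues(r)[0];C=-Rm.T@t
    d=Rm.T@np.linalg.inv(K)@np.array([uv[0],uv[1],1.]);return C+d*(z-C[2])/d[2]
def proj(n,P,c=None):
    K,r,t=c or cam(n);return cv2.projectPoints(np.array(P,float).reshape(-1,3),r,t,K,None)[0].reshape(-1,2)
def mask(img,lo,hi):
    return cv2.inRange(cv2.cvtColor(img,cv2.COLOR_RGB2HSV),lo,hi)
def blob(m,box=None):
    if box: k=np.zeros_like(m);x0,y0,x1,y1=box;k[y0:y1,x0:x1]=255;m=m&k
    cs=cv2.findContours(m,cv2.RETR_EXTERNAL,cv2.CHAIN_APPROX_NONE)[0];return max(cs,key=cv2.contourArea)
E
python3 - <<'E'
from h import *
im=robot.get_image('top')
s=blob(mask(im,(95,80,60),(125,255,255)),(250,180,340,260));print('saucer',cv2.fitEllipse(s),ray('top',cv2.fitEllipse(s)[0],.012))
print('weight',ray('top',(228,154),.156))
print('lifter handle',ray('top',(396,215),.104),'glass',ray('top',(181,221),.0),'spoon',ray('top',(235,250),0),ray('top',(243,207),0))
cv2.imwrite('pics/crop.png',np.hstack([cv2.resize(im[195:255,340:420],None,fx=5,fy=5,interpolation=2),cv2.resize(im[110:210,185:265],(400,300),interpolation=2)])[...,::-1])
o=robot.get_obs();print(o['time_s'])
E
```

```text
saucer ((292.5609436035156, 219.6251678466797), (40.27368927001953, 40.839637756347656), 89.6954116821289) [0.48931787 0.05069828 0.012     ]
weight [0.61802652 0.18469329 0.156     ]
lifter handle [ 0.48763851 -0.18606518  0.104     ] glass [0.48910136 0.32575306 0.        ] spoon [0.41744834 0.19113717 0.        ] [0.52280258 0.17379745 0.        ]
0.15
```

View pics/crop.png

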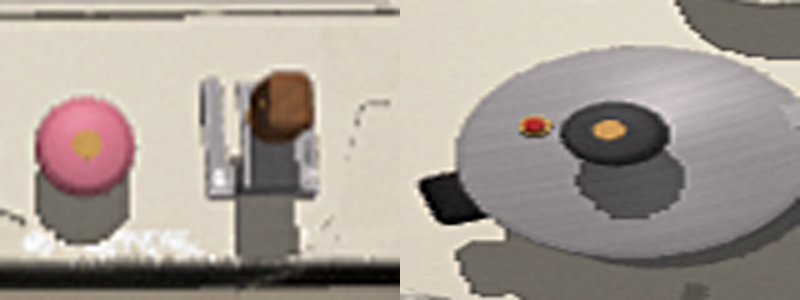

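step_arm(increments=[0,0,0,0,0,7.8,60,0,0,0,0,0,7.8,60,0,0,0,0,0,7.8,60,0.025,-0.035,0,0,0,0,60,0.025,-0.035,0,0,0,0,60,0.025,-0.035,0,0,0,0,60,0.025,-0.035,0,0,0,0,60,0.025,-0.035,0,0,0,0,60,0.025,-0.035,0,0,0,0,60,0.025,-0.035,0,0,0,0,60,0.025,-0.035,0,0,0,0,60,0.02,-0.035,0,0,0,0,60])

```text
time_s: 1.65
tool_pos: [0.439, -0.1887, 0.4046]
ee_rot: [-180.0, 0.0, -0.0]
wrist_force: [-0.6, 0.1, 0.2]
width: 0.0513
grasp_force: 0.0
```

Run:
```python
from h import *
o=robot.get_obs();c=cam('wrist');im=robot.get_image('wrist');print(o['tool_pos'],o['ee_rot'],o['width'])
cv2.imwrite('pics/w1.png',im[...,::-1]);np.savez('w1.npz',K=c[0],r=c[1],t=c[2])
Rm=cv2.Rodrigues(c[1])[0];print(-Rm.T@c[2],Rm.T@[0,0,1])
print(proj('wrist',[[.488,-.186,.104],[.488,-.186,.0]],c))
```

```text
[ 0.43901182 -0.18874506  0.40457952] [-1.79988153e+02  1.13064267e-02 -2.52499329e-02] 0.051272328333225196
[ 0.51004081 -0.18837763  0.37328308] [-2.80016273e-01 -2.92917615e-04 -9.59995209e-01]
[[319.17197007 128.2675606 ]
 [320.01993837 120.03776275]]
```

View pics/w1.png

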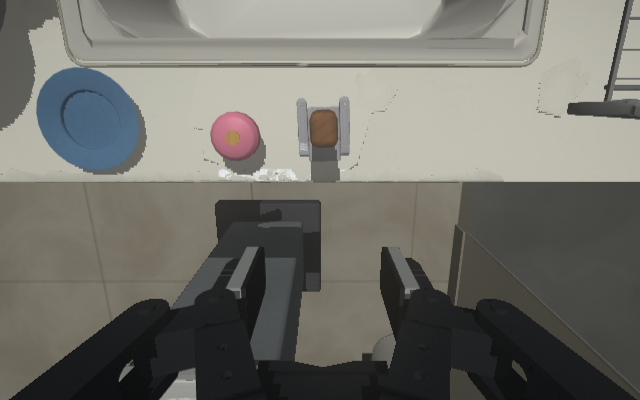

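The wrist view shows the lifter at (324,128), its prongs pointing up in the image (world +x) and turned slightly. The decoy is at (235,136) and the saucer at (90,119).

Run:
```python
from h import *
d=np.load('w1.npz');c=(d['K'],d['r'],d['t']);im=cv2.imread('pics/w1.png')
cv2.imwrite('pics/w1c.png',cv2.resize(im[85:185,270:370],None,fx=6,fy=6,interpolation=cv2.INTER_NEAREST))
rgb=im[...,::-1].copy()
b=blob(mask(rgb,(3,90,30),(20,255,200)),(295,95,355,165));print(cv2.minAreaRect(b),cv2.boundingRect(b))
for z in (.104,.09):print([ray('w',p,z,c).round(4) for p in cv2.boxPoints(cv2.minAreaRect(b))])
```

```text
((323.08795166015625, 126.99482727050781), (34.645999908447266, 25.191749572753906), 86.633544921875) (310, 110, 27, 35)
[array([ 0.5012, -0.1788,  0.104 ]), array([ 0.5023, -0.1977,  0.104 ]), array([ 0.4764, -0.1995,  0.104 ]), array([ 0.4752, -0.18  ,  0.104 ])]
[array([ 0.5007, -0.1782,  0.09  ]), array([ 0.5019, -0.1982,  0.09  ]), array([ 0.4746, -0.2001,  0.09  ]), array([ 0.4734, -0.1796,  0.09  ])]
```

View pics/w1c.png

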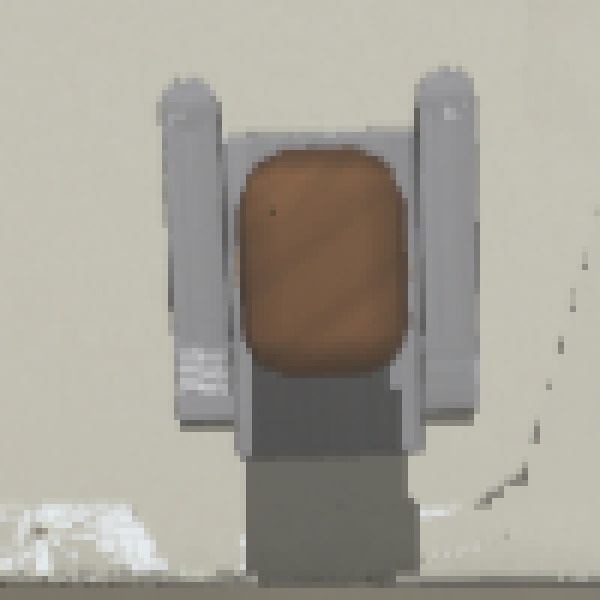

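The crop shows the prong tips at crop pixels (189,78) and (446,68), and the fork's back corners at (181,423) and (474,412).

Run:
```python
from h import *
d=np.load('w1.npz');c=(d['K'],d['r'],d['t'])
for p in [(189,78),(446,68),(181,420),(474,412)]:print(ray('w',(p[0]/6+270,p[1]/6+85),.004,c).round(4))
# saucer in wrist
im=cv2.imread('pics/w1.png')[...,::-1].copy()
s=blob(mask(im,(95,80,40),(125,255,255)),(20,50,160,185));h=np.array([ray('w',p[0],.010,c)[:2] for p in cv2.convexHull(s)],np.float32);print(cv2.fitEllipse(h))
```

```text
[ 0.5103 -0.1671  0.004 ]
[ 0.5119 -0.2109  0.004 ]
[ 0.4517 -0.1647  0.004 ]
[ 0.4531 -0.2169  0.004 ]
((0.48823225498199463, 0.05190904811024666), (0.10175083577632904, 0.10232377052307129), 136.48802185058594)
```

step_arm(increments=[0.024,0.0005,0,0,0,0,60,0.024,0.0005,0.02,0,0,-2,60,0,0,0.04,0,0,0,60,0,0,0.04,0,0,0,60,0,0,0.04,0,0,0,60,0,0,0.032,0,0,0,60,0,0,0,0,0,0,60], squeeze=60)

```text
time_s: 2.58
tool_pos: [0.486, -0.1909, 0.231]
ee_rot: [-179.8, 0.2, 2.0]
wrist_force: [-0.3, -0.5, -0.3]
width: 0.0515
grasp_force: 0.0
```

step_arm(increments=[0,0,0,0,0,0,0,0,0,0,0,0,0,0,0,0,0,0,0,0,0,0,0,0,0,0,0,0,0,0,0,0,0,0,0])

```text
time_s: 3.2
tool_pos: [0.4864, -0.1911, 0.2338]
ee_rot: [179.9, -0.1, 2.0]
wrist_force: [-0.3, 1.0, 6.0]
width: 0.0212
grasp_force: 62.0
```

step_arm(increments=[0,0,-0.015,0,0,0,0,0,0,-0.04,0,0,2,0,0,0,-0.05,0,0,0,0,0,0,-0.05,0,0,0,0,0,-0.03,-0.02,0,0,0,0,0,-0.05,-0.01,0,0,0,0,0,-0.05,0,0,0,0,0,0,-0.05,0,0,0,0,0,0.005,-0.05,0,0,0,0,0,0.01,-0.05,0,0,0,0,0,0.01,-0.05,0,0,0,0,0,0.01,-0.045,0,0,0,0,0])

```text
time_s: 4.7
tool_pos: [0.5214, 0.1858, 0.4178]
ee_rot: [180.0, -0.0, -0.0]
wrist_force: [0.3, -0.2, -2.1]
width: 0.0212
grasp_force: 60.8
```

step_arm(increments=[0,0,0,0,0,0,0,0,0,0,0,0,0,0])

```text
time_s: 4.95
tool_pos: [0.5214, 0.1836, 0.4176]
ee_rot: [180.0, 0.0, -0.0]
wrist_force: [-1.0, -0.3, -2.4]
width: 0.0214
grasp_force: 60.8
```

Run:
```python
from h import *
o=robot.get_obs();c=cam('wrist');im=robot.get_image('wrist');print(o['tool_pos'],o['ee_rot'],o['width'])
cv2.imwrite('pics/w2.png',im[...,::-1]);np.savez('w2.npz',K=c[0],r=c[1],t=c[2])
print(proj('w',[[.618,.185,.156]],c))
x,y,z=o['tool_pos'];f=z-.2338
print('fork tips exp',proj('w',[[x+.025,y+.022,f+.005],[x+.025,y-.022,f+.005]],c))
```

```text
[0.52136325 0.18361437 0.417626  ] [ 1.79976007e+02  2.84572424e-02 -2.96599586e-02] 0.021356130000511432
[[320.32926759  54.88034881]]
fork tips exp [[285.05813547 180.13548057]
 [360.33078335 180.08324323]]
```

View pics/w2.png

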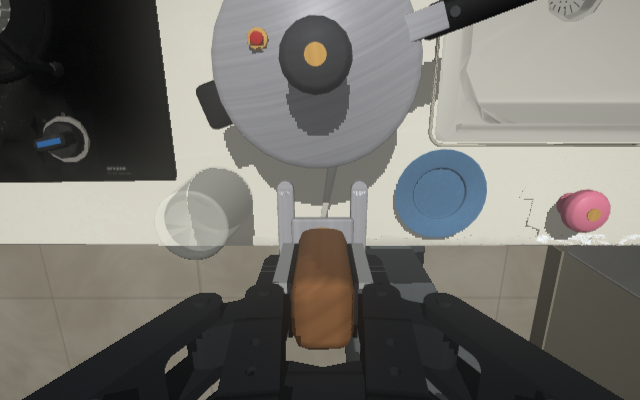

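The wrist view shows the prong tips at (286,182) and (360,182), where I expected them. The weight's head is centred at about (315,54), and I'll measure it precisely.

Run:
```python
from h import *
d=np.load('w2.npz');c=(d['K'],d['r'],d['t']);im=cv2.imread('pics/w2.png')[...,::-1].copy()
g=blob(mask(im,(12,90,120),(30,255,255)),(300,35,335,75));e=cv2.fitEllipse(g);print(e,ray('w',e[0],.156,c))
m=cv2.inRange(im,(0,0,0),(75,75,75));h=cv2.convexHull(blob(m,(270,8,360,82)));print(cv2.boundingRect(h))
u=cv2.boundingRect(h);print(ray('w',(u[0],54),.145,c),ray('w',(u[0]+u[2],54),.145,c))
s=blob(mask(im,(95,80,40),(125,255,255)),(380,130,500,250));h=np.array([ray('w',p[0],.010,c)[:2] for p in cv2.convexHull(s)],np.float32);print(cv2.fitEllipse(h))
for z in (0.18,.19):print(ray('w',(286,182),z,c),ray('w',(360,182),z,c))
```

```text
((314.8631591796875, 53.626731872558594), (22.268238067626953, 23.918169021606445), 175.67245483398438) [0.61871946 0.18837072 0.156     ]
(279, 25, 73, 57)
[0.6197617  0.21176862 0.145     ] [0.61974546 0.16456827 0.145     ]
((0.48789480328559875, 0.05084342136979103), (0.10162541270256042, 0.10215267539024353), 54.528202056884766)
[0.54313758 0.20604187 0.18      ] [0.5431051  0.16078161 0.18      ]
[0.54552403 0.20497179 0.19      ] [0.54549313 0.16190522 0.19      ]
```

step_arm(increments=[0,-0.005,0.02,0,0,0,0,0,0,0.02,0,0,0,0,0,0,0.02,0,0,0,0,0.02,0,0,0,0,0,0,0.015,0,0,0,0,0,0,0,0,0,0,0,0,0])

```text
time_s: 5.75
tool_pos: [0.5571, 0.1877, 0.3576]
ee_rot: [180.0, -0.0, -0.1]
wrist_force: [-0.0, 0.0, -1.6]
width: 0.0215
grasp_force: 60.8
```

Run:
```python
from h import *
o=robot.get_obs();c=cam('wrist');im=robot.get_image('wrist');print(o['tool_pos'],o['ee_rot'])
cv2.imwrite('pics/w3.png',im[...,::-1])
x,y,z=o['tool_pos'];f=z-.2338
print('fork',f,'fork tips exp',proj('w',[[x+.025,y+.022,f+.005],[x+.025,y-.022,f+.005]],c))
w=proj('w',[[.6187,.1883,.156]],c)[0];print(w)
a,b=w.astype(int);g=blob(mask(im,(12,90,120),(30,255,255)),(a-25,max(b-25,0),a+25,b+25));e=cv2.fitEllipse(g);print(e,ray('w',e[0],.156,c))
```

```text
[0.55705438 0.18766065 0.35762244] [ 1.79991682e+02 -2.17189653e-03 -1.47062495e-01]
fork 0.12382243817032074 fork tips exp [[285.06395886 180.3839859 ]
 [360.318857   180.18166416]]
[321.26553392 118.65502122]
((320.9857482910156, 118.70842742919922), (28.482454299926758, 29.323366165161133), 16.322721481323242) [0.61867536 0.18843432 0.156     ]
```

View pics/w3.png

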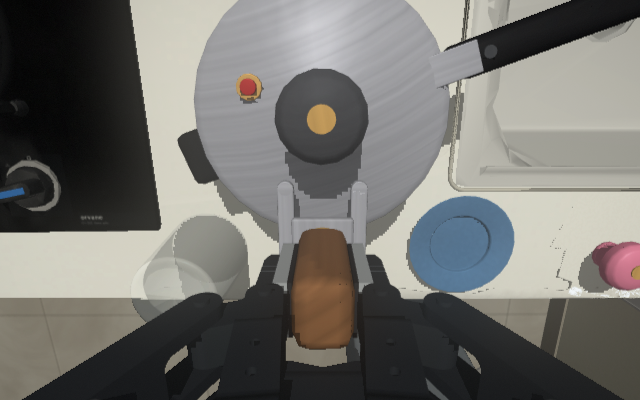

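The weight's top dot is at (321,119) and the fork midline at about 323, so they line up to within 1 mm. Advancing.

step_arm(increments=[0.01,-0.0007,0,0,0,0,0,0.012,0,0,0,0,0,0,0.01,0,0,0,0,0,0,0.01,0,0,0,0,0,0,0.01,0,0,0,0,0,0,0.006,0,0,0,0,0,0,0.004,0,0,0,0,0,0,0,0,0,0,0,0,0,0,0,0,0,0,0,0], squeeze=80)

```text
time_s: 6.92
tool_pos: [0.6184, 0.1896, 0.3578]
ee_rot: [-180.0, 0.0, -0.0]
wrist_force: [-0.5, 0.1, -1.8]
width: 0.0214
grasp_force: 79.9
```

step_arm(increments=[0,0.0005,-0.003,0,0,0,0,0,0,-0.003,0,0,0,0,0,0,-0.002,0,0,0,0,0,0,-0.002,0,0,0,0,0,0,0,0,0,0,0])

```text
time_s: 7.55
tool_pos: [0.6185, 0.1891, 0.3676]
ee_rot: [180.0, 0.0, -0.0]
wrist_force: [-0.0, 0.3, -2.9]
width: 0.0214
grasp_force: 79.9
```

step_arm(increments=[0,0,-0.001,0,0,0,0,0,0,-0.001,0,0,0,0,0,0,-0.001,0,0,0,0,0,0,-0.001,0,0,0,0,0,0,-0.001,0,0,0,0,0,0,0,0,0,0,0])

```text
time_s: 8.3
tool_pos: [0.6185, 0.1891, 0.3737]
ee_rot: [-180.0, -0.1, -0.0]
wrist_force: [-0.2, -0.2, -3.3]
width: 0.0211
grasp_force: 79.5
```

step_arm(increments=[0,0,-0.002,0,0,0,0,0,0,-0.003,0,0,0,0,0,0,-0.004,0,0,0,0,0,0,-0.004,0,0,0,0,0,0,-0.005,0,0,0,0,0,0,-0.006,0,0,0,0,0,0,-0.006,0,0,0,0,0,0,-0.006,0,0,0,0,0,0,-0.006,0,0,0,0,0,0,-0.004,0,0,0,0,0,0,0,0,0,0,0,0,0,0,0,0,0,0])

```text
time_s: 9.8
tool_pos: [0.6185, 0.1891, 0.4185]
ee_rot: [180.0, 0.0, -0.0]
wrist_force: [-0.5, -0.1, -3.7]
width: 0.0211
grasp_force: 79.8
```

Run:
```python
from h import *
o=robot.get_obs();c=cam('wrist');im=robot.get_image('wrist');print(o['tool_pos'],o['ee_rot'],o['wrist_force'])
im2=robot.get_image('scene')
cv2.imwrite('pics/w4.png',np.vstack([im[:,:], im2])[...,::-1][:, :] if 0 else np.hstack([im[100:400,140:500],cv2.resize(im2[150:350,130:350],(330,300))])[...,::-1])
```

```text
[0.61854822 0.18907568 0.41845111] [ 1.79997576e+02  2.94724302e-02 -3.57414417e-02] [-0.47140229 -0.1104128  -3.70441983]
```

View pics/w4.png

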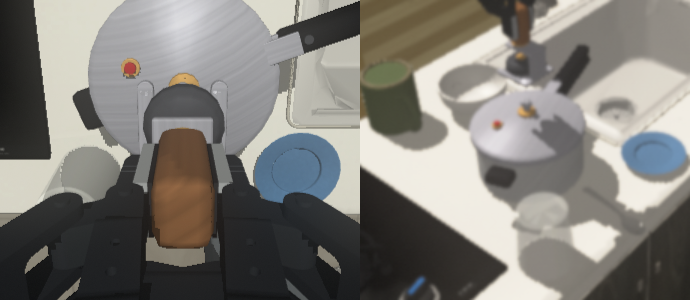

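The weight hangs centred in the fork, with its head at crop (184,110), and the vent pipe is bare. Moving over the saucer with gentle ramps.

step_arm(increments=[-0.0036,0.00385,0,0,0,0,0,-0.0072,0.0077,0,0,0,0,0,-0.0108,0.01155,0,0,0,0,0,-0.0144,0.0154,0,0,0,0,0,-0.0144,0.0154,0,0,0,0,0,-0.0144,0.0154,0,0,0,0,0,-0.0144,0.0154,0,0,0,0,0,-0.0144,0.0154,0,0,0,0,0,-0.0144,0.0154,0,0,0,0,0,-0.0108,0.01155,0,0,0,0,0,-0.0072,0.0077,0,0,0,0,0,-0.0036,0.00385,0,0,0,0,0])

```text
time_s: 11.4
tool_pos: [0.4885, 0.0502, 0.4189]
ee_rot: [-180.0, -0.0, -0.1]
wrist_force: [-0.3, 0.4, -2.0]
width: 0.0212
grasp_force: 79.9
```

Run:
```python
from h import *
o=robot.get_obs();c=cam('wrist');im=robot.get_image('wrist');print(o['tool_pos'],o['ee_rot'],o['wrist_force'])
cv2.imwrite('pics/w5.png',im[90:400,140:500,::-1])
s=blob(mask(im,(95,80,40),(125,255,255)));h=np.array([ray('w',p[0],.010,c)[:2] for p in cv2.convexHull(s)],np.float32);print(cv2.boundingRect(s),h.min(0),h.max(0))
```

```text
[0.48852235 0.05017691 0.41887111] [-1.79997978e+02 -1.98421407e-02 -5.56156341e-02] [-0.3407172   0.4190738  -1.97286257]
(276, 119, 92, 76) [0.45586717 0.00088039] [0.5385618  0.10184661]
```

View pics/w5.png

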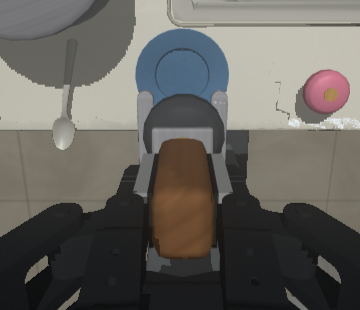

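The weight still hangs centred, with the saucer right below it (crop centre about (182,75)). Lowering.

step_arm(increments=[-0.001,-0.001,0.004,0,0,0,0,-0.001,0,0.009,0,0,0,0,0,0,0.014,0,0,0,0,0,0,0.018,0,0,0,0,0,0,0.02,0,0,0,0,0,0,0.02,0,0,0,0,0,0,0.02,0,0,0,0,0,0,0.018,0,0,0,0,0,0,0.014,0,0,0,0,0,0,0.009,0,0,0,0,0,0,0.005,0,0,0,0,0,0,0.002,0,0,0,0])

```text
time_s: 12.95
tool_pos: [0.4869, 0.0516, 0.2656]
ee_rot: [180.0, -0.0, -0.0]
wrist_force: [0.2, -0.2, -2.7]
width: 0.021
grasp_force: 79.9
```

step_arm(increments=[0,0,0.001,0,0,0,0,0,0,0.001,0,0,0,0,0,0,0.001,0,0,0,0,0,0,0.001,0,0,0,0,0,0,0.001,0,0,0,0,0,0,0.001,0,0,0,0,0,0,0,0,0,0,0])

```text
time_s: 13.82
tool_pos: [0.4869, 0.0516, 0.2596]
ee_rot: [-180.0, 0.0, -0.0]
wrist_force: [-0.6, 1.1, -2.4]
width: 0.0209
grasp_force: 79.9
```

step_arm(increments=[0,0,0.001,0,0,0,0,0,0,0.001,0,0,0,0,0,0,0.001,0,0,0,0,0,0,0.001,0,0,0,0,0,0,0.001,0,0,0,0,0,0,0.001,0,0,0,0,0,0,0.001,0,0,0,0,0,0,0.001,0,0,0,0,0,0,0.001,0,0,0,0,0,0,0,0,0,0,0,0,0,0,0,0,0,0])

```text
time_s: 15.2
tool_pos: [0.4869, 0.0516, 0.2507]
ee_rot: [180.0, -0.0, -0.0]
wrist_force: [0.1, 0.3, -1.5]
width: 0.0214
grasp_force: 79.9
```

Run:
```python
from h import *
F=[]
for i in range(4):
    im=robot.get_image('wrist');o=robot.get_obs();F.append(o['wrist_force'])
print(np.mean(F,0),o['tool_pos'])
cv2.imwrite('pics/w6.png',im[90:400,140:500,::-1])
```

```text
[-0.07341613 -0.04193888 -1.90916471] [0.48687588 0.0515703  0.25074953]
```

View pics/w6.png

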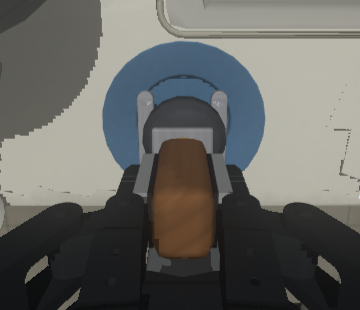

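The weight stands inside the saucer, its head still centred between the prongs, and the wrist load is back to the lifter alone. I've used all 10 pictures, so I check by numbers from here. Withdrawing along -x.

step_arm(increments=[-0.002,0,0,0,0,0,0,-0.004,0,0,0,0,0,0,-0.006,0,0,0,0,0,0,-0.008,0,0,0,0,0,0,-0.008,0,0,0,0,0,0,-0.01,0,0,0,0,0,0,-0.01,0,0,0,0,0,0,-0.01,0,0,0,0,0,0,-0.01,0,0,0,0,0,0,-0.01,0,0,0,0,0,0,-0.006,0,0,0,0,0,0,0,0,0,0,0,0])

```text
invalid input
```

Run:
```python
from h import *
o=robot.get_obs();print(o['tool_pos'],o['wrist_force'])
for n in('wrist','top'):
    c=cam(n);im=robot.get_image(n)
    try:
        w=proj(n,[[.487,.0515,.045]],c)[0].astype(int);print(n,w)
        g=blob(mask(im,(12,90,100),(30,255,255)),(w[0]-15,w[1]-15,w[0]+15,w[1]+15));e=cv2.minAreaRect(g);print(e,ray(n,e[0],.045,c))
        s=blob(mask(im,(95,80,40),(125,255,255)));h=np.array([ray(n,p[0],.010,c)[:2] for p in cv2.convexHull(s)],np.float32);print(h.min(0),h.max(0),(h.min(0)+h.max(0))/2)
    except Exception as ex: print(ex)
```

```text
[0.48687588 0.0515703  0.25074953] [ 0.91040219 -1.68574766 -2.37563289]
wrist [323 234]
((322.5, 228.0), (11.0, 0.0), 180.0) [0.49094736 0.0517873  0.045     ]
[ 4.5480645e-01 -6.2555220e-05] [0.53862154 0.10263911] [0.496714   0.05128828]
top [291 219]
max() iterable argument is empty
```

step_arm(increments=[-0.002,0,0,0,0,0,0,-0.004,0,0,0,0,0,0,-0.006,0,0,0,0,0,0,-0.008,0,0,0,0,0,0,-0.008,0,0,0,0,0,0,-0.01,0,0,0,0,0,0,-0.01,0,0,0,0,0,0,-0.01,0,0,0,0,0,0,-0.01,0,0,0,0,0,0,-0.01,0,0,0,0,0,0,-0.006,0,0,0,0,0,0])

```text
time_s: 16.88
tool_pos: [0.4022, 0.0516, 0.2508]
ee_rot: [-180.0, 0.0, -0.0]
wrist_force: [0.8, -0.2, -2.1]
width: 0.0208
grasp_force: 79.9
```

```bash
cat > chk.py <<'E'
from h import *
o=robot.get_obs();print(o['tool_pos'],o['wrist_force'])
for n in('wrist','top'):
    c=cam(n);im=robot.get_image(n)
    try:
        s=blob(mask(im,(95,80,40),(125,255,255)));h=np.array([ray(n,p[0],.010,c)[:2] for p in cv2.convexHull(s)],np.float32);print(n,'saucer',h.min(0),h.max(0),(h.min(0)+h.max(0))/2)
        w=proj(n,[[.487,.0515,.045]],c)[0].astype(int)
        g=blob(mask(im,(12,90,100),(30,255,255)),(w[0]-15,w[1]-15,w[0]+15,w[1]+15));e=cv2.minAreaRect(g);print('dot',e,ray(n,e[0],.045,c))
    except Exception as ex: print(ex)
E
python3 chk.py
```

```text
[0.4022111  0.05162651 0.25075307] [ 0.83998203 -0.20656121 -2.11507074]
wrist saucer [ 4.3709606e-01 -1.3307431e-04] [0.5241579  0.10286417] [0.48062697 0.05136555]
dot ((323.5, 67.0), (28.0, 27.0), 90.0) [0.48741679 0.05134284 0.045     ]
top saucer [0.46887687 0.00102383] [0.54038304 0.10098027] [0.50462997 0.05100205]
dot ((291.9000244140625, 218.20004272460938), (5.366562843322754, 5.813776969909668), 26.56505012512207) [0.48892136 0.05049377 0.045     ]
```

The weight stands upright in the saucer, 1 mm from its centre. Returning the lifter.

step_arm(increments=[0,0,-0.04,0,0,0,0,0,0,-0.05,0,0,0,0,0,0.04,0,0,0,0,0,0,0.05,0,0,0,0,0,0,0.05,0,0,0,0,0,0,0.05,0,0,0,0,0,0.03,0.04,0,0,0,0,0,0.034,0.0126,0,0,0,0,0,0.02,0,0.02,0,0,0,0,0,0,0.04,0,0,0,0,0,0,0.03,0,0,0,0,0,0,0.01,0,0,0,0])

```text
time_s: 18.48
tool_pos: [0.4867, -0.191, 0.2392]
ee_rot: [-179.9, 0.1, -0.0]
wrist_force: [0.0, -0.3, -0.8]
width: 0.0215
grasp_force: 80.2
```

step_arm(increments=[0,0,0.002,0,0,0,0,0,0,0.002,0,0,0,0,0,0,0.001,0,0,0,0,0,0,0,0,0,0,0])

```text
time_s: 18.98
tool_pos: [0.4868, -0.191, 0.2362]
ee_rot: [180.0, -0.0, -0.0]
wrist_force: [0.1, 0.2, -1.8]
width: 0.021
grasp_force: 80.2
```

step_arm(increments=[0,0,0.001,0,0,0,0,0,0,0.001,0,0,0,0,0,0,0,0,0,0,0])

```text
time_s: 19.35
tool_pos: [0.4867, -0.191, 0.2339]
ee_rot: [180.0, -0.0, -0.0]
wrist_force: [-0.3, 0.9, 1.2]
width: 0.0215
grasp_force: 80.5
```

step_arm(increments=[0,0,0.0005,0,0,0,0,0,0,0,0,0,0,0])

```text
time_s: 19.6
tool_pos: [0.4867, -0.191, 0.2339]
ee_rot: [180.0, -0.0, -0.0]
wrist_force: [-1.9, 2.0, 7.0]
width: 0.0208
grasp_force: 81.6
```

On the worktop; releasing and retreating upward.

step_arm(increments=[0,0,0,0,0,0,35,0,0,0,0,0,0,55,0,0,0,0,0,0,60,0,0,0,0,0,0,60,0,0,-0.02,0,0,0,60,0,0,-0.04,0,0,0,60,0,0,-0.05,0,0,0,60,0,0,-0.05,0,0,0,60,-0.045,0,-0.01,0,0,0,60,0,0,0,0,0,0,60])

```text
time_s: 20.85
tool_pos: [0.4401, -0.1907, 0.4044]
ee_rot: [179.9, -0.1, -0.1]
wrist_force: [0.8, -0.2, -0.3]
width: 0.051
grasp_force: 0.0
```

```bash
python3 chk.py
python3 - <<'E'
from h import *
n='wrist';c=cam(n);rgb=robot.get_image(n)
b=blob(mask(rgb,(3,90,30),(20,255,200)),(295,85,355,165));r=cv2.minAreaRect(b);print(r)
print([ray('w',p,.104,c).round(4) for p in cv2.boxPoints(r)])
n='top';im=robot.get_image(n);b=blob(mask(im,(3,90,30),(20,255,200)),(375,195,420,245));r=cv2.minAreaRect(b);print(r)
a=cv2.imread('pics/top0.png')[...,::-1].astype(int);d=np.abs(a-im).sum(2)
for k,(x0,y0,x1,y1) in dict(glass=(160,200,210,255),spoon=(225,195,255,260),lifter=(375,200,410,240)).items():print(k,(d[y0:y1,x0:x1]>60).sum())
print(robot.get_obs()['wrist_force'])
E
```

```text
[ 0.44008788 -0.19068838  0.40440064] [ 0.7937849  -0.19723517 -0.25260411]
wrist saucer [0.43764004 0.00081234] [0.5387579  0.10304029] [0.488199   0.05192631]
dot ((61.5, 126.5), (15.0, 15.0), 90.0) [0.48682236 0.05134446 0.045     ]
top saucer [0.4400716  0.00102383] [0.54038304 0.10093232] [0.49022734 0.05097808]
dot ((291.9000244140625, 218.20004272460938), (5.366562843322754, 5.813776969909668), 26.56505012512207) [0.48892136 0.05049377 0.045     ]
((321.5, 131.0), (34.0, 25.0), 90.0)
[array([ 0.5015, -0.1809,  0.104 ]), array([ 0.5015, -0.1997,  0.104 ]), array([ 0.476 , -0.1999,  0.104 ]), array([ 0.476 , -0.1806,  0.104 ])]Traceback (most recent call last):
  File "<stdin>", line 5, in <module>
  File "h.py", line 15, in blob
    cs=cv2.findContours(m,cv2.RETR_EXTERNAL,cv2.CHAIN_APPROX_NONE)[0];return max(cs,key=cv2.contourArea)
                                                                             ~~~^^^^^^^^^^^^^^^^^^^^^^^^
ValueError: max() iterable argument is empty
```

```bash
python3 -c "
from bench import robot
print(robot.close_job())"
```

```text
the job is handed in; nothing more can be done
None
```

The job is handed in at about 21 s, verdict not shown: by the camera measurements the weight stands upright within about 2 mm of the saucer's centre, and the lifter stands released where it started; the glass and teaspoon were not checked at the end, though no move went near them.

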